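# Wedge the rocking parts cabinet

## Task

The little parts cabinet on the bench rocks because one of its legs is too short. With your fingertips push the wooden wedge along the bench, thin end first, under that short leg until the cabinet stands firm and level, and then press down firmly on the cabinet top above that leg for about a second to feel that it no longer rocks. Do not pick up or lift anything, do not shove the cabinet out of its place, leave the other things alone, and finish with your hand clear.

Things in the scene. Friction and masses are not known exactly. Their poses are not given: they have to be found in the camera images.
- cabinet: small steel drawer cabinet, a loose case 230 x 230 mm (1.3 to 2.1 kg) on four legs 28 mm across with half-round lower ends; underside 30, flat top 100 mm above the bench. Origin: centre of its footprint at bench level; z up; drawer fronts face +x. Leg axes at x = +-92, y = +-92 mm. It starts level on three; the leg at (+92, +92) has lost its rubber pad and ends 11 mm above the bench.
- short_foot (a point): centre of the lower end of the short leg, cabinet frame (92, 92, 11) mm; axes as the cabinet's. The end is a half-ball of radius 14 mm
- corner_top (a point): point on the cabinet's flat top straight above the short leg, cabinet frame (92, 92, 100) mm: where to press. Unwedged, 2 to 6 N here rocks the cabinet about the diagonal through the neighbouring legs, by up to 0.085 rad, until the short leg meets the bench; let go, it rocks back. A firm press is 8 to 15 N
- wedge: loose wooden wedge, 150 mm long, 50 wide, 24 high at its upright thick end, the flat slope falling evenly to 2 mm at the thin end; about 80 g. Origin: centre of its underside; x from the thick to the thin end, z up. It starts flat on the bench beside the cabinet's +y side, thin end towards the short leg, about 20 to 60 mm from it and up to about 12 mm and 0.12 rad out of line
- wedge_back (a point): middle of the wedge's upright thick-end face, 12 mm above the bench: where to push. The slope meets the short leg's end when the leg's axis is about 90 mm ahead of this point; the push then rises from about 1 N to several N, and going on lifts or shoves the cabinet
- wedge_tip (a point): middle of the wedge's thin-end edge, at bench level
- jar: loose glass jar 56 mm across, 75 mm tall, standing on the cabinet's top on the side away from the short leg; origin at the centre of its base. Leave it standing
- socket: loose steel socket, upright tube 32 mm across, 38 mm tall, origin at the centre of its base; stands beside the wedge. Leave alone
- tape_measure: loose tape measure 62 x 66 mm, 34 mm high, origin at the centre of its base; lies on the other side of the wedge. Leave alone
- tin: loose tin 60 mm across, 85 mm tall, origin at the centre of its base; stands nearer the robot. Leave alone
- screwdriver: loose screwdriver lying on the bench. Leave alone
- wrench: loose wrench lying on the bench. Leave alone
- offcut: loose wooden offcut, flat board 160 x 50 x 18 mm on the bench, origin at the centre of its underside. Leave alone
There are look-alikes about, which are no part of the job. Leave any red or turquoise look-alike of the jar alone.

How it is judged:
By the outcome, as a careful person would: the job done as asked, in the order asked, and still so for the second after the job is handed in, with the robot touching nothing.
It also fails if it takes over 45 s, if anything falls off the work surface, if the arm or the gripper's body presses on something with over 40 N, if the wrist force passes 120 N, or if a joint passes its speed limit or range.

## Robot

A 6-joint arm with a two-finger parallel gripper is mounted at the origin on the work surface. World frame = base frame: x ahead of the robot, y to its left, z up, the work surface at z = 0. Lengths are in mm, angles in degrees, forces in N, time in s.
With the tool pointing down it reaches from about 300 to 850 mm from the base axis. Payload 4.2 kg.
Tool frame: the origin (TCP) lies on the centre line of the jaws, within the pads' length; the fingertips stand 8 mm ahead of it and the grasp point (between the pads) lies 11 mm behind it; z points along the fingers, y is the line along which they close (so a half turn about z gives the same grasp; the last joint's range is limited). The gripper opens to 91 mm and grips with 3 to 60 N. Pads are 32 mm wide; open, the fingers measure 118 mm over their backs; the gripper's body (76 mm by 178 mm) begins 60 mm behind the grasp point.
Start: joints at [75.63, 18.312, 89.639, -0, 72.044, -1.146], TCP at [131.536, 559.768, 221.976] pointing down, gripper open.
Joint ranges: [-177.97, 177.97], [-48.28, 115.42], [12.27, 149.76], [-77.06, 257.06], [2.81, 150.46], [-146.56, 146.56]. Speed limits (degrees/s): [147.25, 147.25, 180, 180, 180, 180].

## Interface

Orientations are given as [roll, pitch, yaw] about the fixed x, y, z axes, in that order (R = Rz(yaw) Ry(pitch) Rx(roll)).
In Python, from workcell import telemetry, eyes, ticket gives the robot as it stands. The module is installed in compiled form; this text tells all that it offers.
- The arm moves only by the shell command python3 -m crank 'ROWS' [OPENING] [FORCE]. ROWS is JSON, a list of rows, each an object of numbers: "dx", "dy", "dz": the shift along the world's x, y, z normalised to -1 to 1, where 1 is 80 cm; "yaw": the turn about the world's z normalised to -1 to 1, where 1 is 5 degrees. A call has 1 to 10 rows; each row shifts and turns the commanded pose from where the row before left it; what a row does not reach is not made up. A row lasts 1/8 s, in which the tool goes at most 62.5 mm and 10.7 degrees, less where a joint would pass 70% of its speed; a pose out of reach is approached as far as the arm can. A call with a number of a shift or a turn outside -1 to 1 is refused whole. A call with a gripper value outside its range is refused whole. OPENING is the opening, from 0 (shut) to 1 (fully open), set as the call begins (- or left out, the last holds). The fingers move at their own pace and stop on an object; FORCE is the grip in N (left out, the last holds). Time passes only in rows, so rows that do not move let the fingers close. It gives the time, the measured TCP pose, the force, the opening and the grip force at its end, in the units of the state.
- telemetry.state(): the state, without advancing time (a new reading comes with each control period).
- eyes.grab_frame(name): name is "scene" or "top"; returns the picture (420x560x3 uint8, red, green, blue); there is no depth.
- eyes.calibration(name): a dict with "camera_matrix" (3x3 intrinsics, pixels), "k1" (the pictures are not rectified: a ray, as slopes to the right and down, at radius r is drawn at 1 + k1 r^2 times it, then the intrinsics apply), "world_from_camera" (4x4, takes a point from camera to world coordinates). Camera axes: x right, y down, z forward; pixel columns grow to the right and rows downward; lengths in mm; the calibration is good to about 2 mm. A picture is of the moment at which its call begins. calibration takes no time and is no camera call.
- ticket.job_done(): hands the job in; it is judged then, once.
The state is a dict: "time_s": time; "qpos": joint angles; "qvel": joint speeds; "effort": joint torques, N m; "ee_pos": TCP position; "ee_rot": TCP orientation; "force": force on the tool from outside, world axes, zero at the start; "torque": the same for the moment, N m; "gripper_width": finger opening in mm; "gripper_force": force on a finger pad.
Only numpy, scipy, OpenCV 4.12 (cv2) and the standard library are available. Lean on these libraries where they do the work, as an engineer would, in place of code of your own. Each camera call takes 0.05 s, during which the arm holds its last target. There are 200 camera calls.

## Working session

There is one attempt and no reset: what is moved stays moved. The work goes in short steps, Python scripts to look and compute and a shell command to move; the robot and the scene stay as the last step left them, time stands still between calls to the robot, and variables do not carry over. Pictures are saved under pics/ and viewed, at most 10 in all, crops included, and the job is handed in when it is done.

```bash
mkdir -p pics
python3 - <<'E'
from workcell import telemetry, eyes
import cv2
for n in("scene","top"):
    f=eyes.grab_frame(n); cv2.imwrite(f"pics/{n}0.png",f[:,:,::-1]); c=eyes.calibration(n); print(n,c)
print(telemetry.state())
E
```

```text
scene {'camera_matrix': array([[542.59170292,   0.        , 278.39405849],
       [  0.        , 542.59170292, 211.22641764],
       [  0.        ,   0.        ,   1.        ]]), 'k1': -0.09500122243890838, 'world_from_camera': array([[ 1.24975716e-01,  7.64336531e-01, -6.32590497e-01,
         1.55014632e+03],
       [ 9.92071227e-01, -1.04789125e-01,  6.93824149e-02,
        -1.18279631e+02],
       [-1.32570901e-02, -6.36245948e-01, -7.71372377e-01,
         1.34650735e+03],
       [ 0.00000000e+00,  0.00000000e+00,  0.00000000e+00,
         1.00000000e+00]])}
top {'camera_matrix': array([[497.85098674,   0.        , 278.7156647 ],
       [  0.        , 497.85098674, 204.69062912],
       [  0.        ,   0.        ,   1.        ]]), 'k1': -0.03989621921517741, 'world_from_camera': array([[ 6.85446143e-03, -9.84283378e-01,  1.76463161e-01,
         2.81727865e+02],
       [-9.99975885e-01, -6.94387195e-03,  1.10835535e-04,
        -2.54509756e+01],
       [ 1.11624402e-03, -1.76459666e-01, -9.84307239e-01,
         1.34585635e+03],
       [ 0.00000000e+00,  0.00000000e+00,  0.00000000e+00,
         1.00000000e+00]])}
{'time_s': 0.1, 'qpos': array([ 7.56308116e+01,  1.83445666e+01,  8.96992029e+01, -5.33428175e-04,
        7.20426419e+01, -1.14574234e+00]), 'qvel': array([-0.03910815, -0.08712307, -0.22052638,  0.05873469, -0.03963963,
        0.06591893]), 'effort': array([ 9.15250675e-04, -4.13331985e+01, -2.32512259e+01,  7.29046552e-02,
        4.22371225e-02, -4.33867342e-05]), 'ee_pos': array([131.42324773, 559.33259447, 221.23998114]), 'ee_rot': array([-1.79913596e+02, -1.22075768e-03,  1.66776718e+02]), 'force': array([ 0.6484328 , -0.06466625,  0.23397333]), 'torque': array([-0.02753656,  0.00377083, -0.02905678]), 'gripper_force': 0.0, 'gripper_width': 91.3575793831595}
```

View pics/scene0.png

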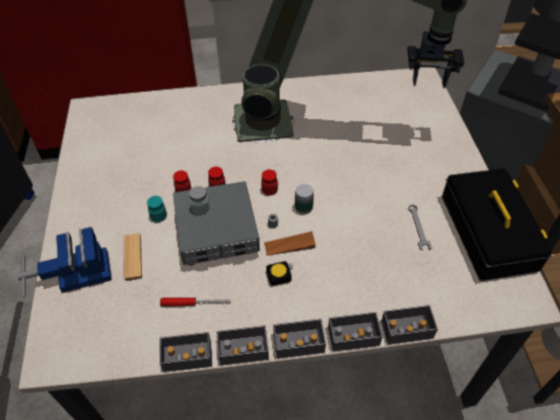

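View pics/top0.png

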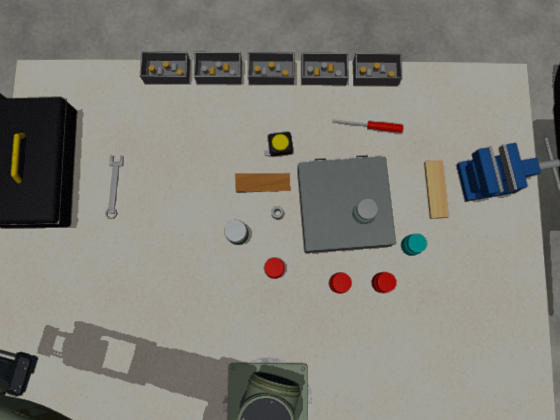

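The scene view shows the cabinet at (216,222), the wedge at (290,243), the socket at (272,220) and the tape measure at (279,273). In the top view the cabinet is at (347,203) and the wedge at (263,182), with its thin end to the right. Next I measure outlines.

```bash
cat > h.py <<'E'
import numpy as np, cv2
from workcell import eyes, telemetry
def ray(n,uv,z):
    c=eyes.calibration(n);K=c["camera_matrix"];T=c["world_from_camera"]
    d=(np.array(uv,float).reshape(-1,2)-K[:2,2])/K[0,0]
    s=d.copy()
    for _ in range(20): s=d/(1+c["k1"]*(s**2).sum(1,keepdims=True))
    w=np.c_[s,np.ones(len(s))]@T[:3,:3].T; o=T[:3,3]
    return o+w*((np.asarray(z,float).reshape(-1,1)-o[2])/w[:,2:])
def biggest(m,roi):
    x0,y0,x1,y1=roi;k=np.zeros_like(m);k[y0:y1,x0:x1]=m[y0:y1,x0:x1]
    return max(cv2.findContours(k,cv2.RETR_EXTERNAL,cv2.CHAIN_APPROX_NONE)[0],key=cv2.contourArea)
def mask(f,kind):
    h=cv2.cvtColor(f,cv2.COLOR_RGB2HSV)
    if kind=="wood": return cv2.inRange(h,(5,120,50),(18,255,255))
    return cv2.inRange(h,(0,0,40),(179,75,140))
def quad(c):
    for e in np.arange(1,12,.5):
        a=cv2.approxPolyDP(cv2.convexHull(c),e,True)
        if len(a)<=4:return a[:,0],e
E
python3 - <<'E'
from h import *
np.set_printoptions(precision=1,suppress=True)
for n,rw,rc in(("top",(220,160,300,205),(290,145,405,262)),("scene",(255,225,325,262),(165,180,262,268))):
    f=cv2.imread(f"pics/{n}0.png")[:,:,::-1].copy()
    for k,r in(("wood",rw),("cab",rc)):
        c=biggest(mask(f,k),r);q,e=quad(c);print(n,k,cv2.contourArea(c),e,cv2.minAreaRect(c))
        for p in q: print(p,*[ray(n,p,z)[0] for z in ((0,2,24) if k=="wood" else (100,))])
f=cv2.imread("pics/top0.png")[140:270,220:400];g=cv2.imread("pics/scene0.png")[175:290,165:325]
cv2.imwrite("pics/c.png",np.vstack([cv2.resize(f,(400,290),interpolation=3),cv2.resize(g,(400,288),interpolation=3)]))
E
```

```text
top wood 868.0 1.0 ((262.5, 182.5), (17.0, 53.0), 90.0)
[289 174] [609.8 -53.3   0. ] [609.3 -53.2   2. ] [604.  -52.8  24. ]
[288 190] [564.4 -50.7   0. ] [564.  -50.6   2. ] [559.4 -50.2  24. ]
[236 191] [560.6  92.9   0. ] [560.2  92.7   2. ] [555.6  90.8  24. ]
[236 174] [608.8  94.    0. ] [608.3  93.8   2. ] [603.   91.8  24. ]
top cab 8345.5 4.0 ((345.93450927734375, 203.21380615234375), (95.253173828125, 93.50922393798828), 85.2363510131836)
[384 156] [ 635.3 -297.5  100. ]
[396 243] [ 409.3 -320.9  100. ]
[305 253] [382.8 -91.9 100. ]
[298 163] [614.8 -74.4 100. ]
scene wood 613.5 2.0 ((289.564697265625, 244.04115295410156), (15.076668739318848, 48.59242248535156), 77.47119140625)
[311 232] [543.  93.   0.] [544.5  92.7   2. ] [560.9  89.3  24. ]
[313 246] [596.9  90.4   0. ] [598.3  90.1   2. ] [613.9  86.7  24. ]
[267 254] [607.5 -52.3   0. ] [608.9 -52.4   2. ] [624.3 -53.4  24. ]
[265 243] [565.8 -53.7   0. ] [567.3 -53.8   2. ] [583.4 -54.9  24. ]
scene cab 6066.0 5.5 ((216.1461944580078, 224.1692352294922), (83.47537231445312, 81.86292266845703), 82.87498474121094)
[244 181] [391.7 -97.4 100. ]
[257 256] [680.6 -85.6 100. ]
[181 267] [ 689.6 -297.9  100. ]
[174 191] [ 403.5 -316.2  100. ]
```

View pics/c.png

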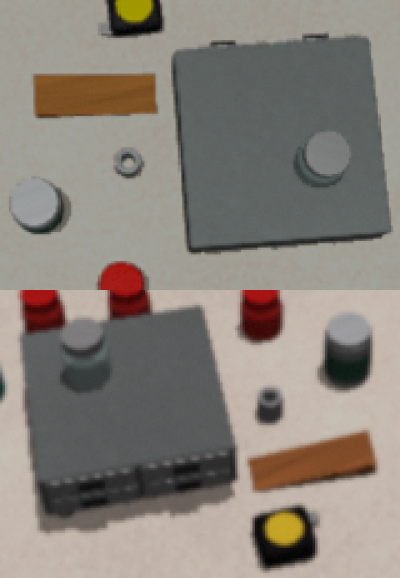

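The crop confirms both outlines. The dark strips are the cabinet's side faces, so I refine with line fits on the top face only.

Run:
```python
from h import *
np.set_printoptions(precision=1,suppress=True)
def fitquad(c,q,n):
    c=c[:,0].astype(float);L=[]
    q=q.astype(float)
    for i in range(4):
        a,b=q[i],q[(i+1)%4];d=(b-a)/np.linalg.norm(b-a);nn=np.array([-d[1],d[0]])
        t=(c-a)@d;l=np.linalg.norm(b-a)
        s=c[(abs((c-a)@nn)<2.5*S)&(t>.12*l)&(t<.88*l)]
        vx,vy,x,y=cv2.fitLine(s.astype(np.float32),cv2.DIST_HUBER,0,.01,.01).ravel()
        L.append(np.cross([x,y,1],[x+vx,y+vy,1]))
    P=[np.cross(L[i-1],L[i]) for i in range(4)]
    return np.array([p[:2]/p[2] for p in P])
S=4
for n,rw,rc in(("top",(220,160,300,205),(290,145,405,262)),("scene",(255,225,325,262),(165,180,262,268))):
    f=cv2.imread(f"pics/{n}0.png");F=cv2.resize(f,None,fx=S,fy=S,interpolation=cv2.INTER_CUBIC)
    h=cv2.cvtColor(F,cv2.COLOR_BGR2HSV);b,g,r=[F[...,i].astype(int) for i in range(3)]
    mw=((r-b)>50).astype(np.uint8)*255
    print(n,"top colour",f[200,330] if n=="top" else f[230,215],"bg",f[150,230])
    mc=cv2.inRange(F,(72,72,60),(135,135,128))
    mc=cv2.morphologyEx(mc,cv2.MORPH_OPEN,np.ones((9,9)))
    for k,m,r_ in(("wood",mw,rw),("cab",mc,rc)):
        c=biggest(m,[v*S for v in r_]);c=cv2.convexHull(c,returnPoints=True) if 0 else c
        q,e=quad(c);P=(fitquad(c,q,n)+.5)/S-.5
        print(k,e)
        for p in P: print(p,*[ray(n,p,z)[0][:2] for z in ((0,2,24) if k=="wood" else (100,))])
        if k=="cab":
            W=ray(n,P,[100]*4)[:,:2];print("c",W.mean(0),np.linalg.norm(np.roll(W,-1,0)-W,axis=1))
```

```text
top top colour [96 97 91] bg [147 156 160]
wood 6.0
[288.9 173.1] [612.3 -53. ] [611.8 -53. ] [606.4 -52.5]
[289.6 190.1] [564. -55.] [563.6 -55. ] [559.  -54.5]
[235.6 191.4] [559.4  93.9] [559.   93.7] [554.4  91.7]
[234.9 173.1] [611.3  97. ] [610.8  96.8] [605.4  94.8]
cab 9.0
[385.5 155.4] [ 636.8 -301.5]
[395.9 243.4] [ 408.4 -320.6]
[305.7 250.4] [389.4 -93.7]
[297.7 161.6] [618.5 -73.6]
c [ 513.3 -197.3] [229.3 227.6 230.  228.6]
scene top colour [90 89 86] bg [175 185 197]
wood 5.0
[311.5 230.8] [538.6  95.5] [540.1  95.2] [556.6  91.7]
[315.5 245.2] [594.8  98.5] [596.2  98.2] [611.8  94.7]
[266.5 254.7] [609.9 -54.2] [611.3 -54.3] [626.7 -55.3]
[264.1 242. ] [561.6 -56.2] [563.1 -56.3] [579.2 -57.3]Traceback (most recent call last):
  File "<stdin>", line 24, in <module>
TypeError: cannot unpack non-iterable NoneType object
```

Cabinet centre is (513,-197) with yaw 4.8° and sides of 228–229 mm against the given 230. That puts the short leg at (597,-98). The wedge's thick end is near (581,93) and its thin end near (588,-55), about 148 mm long. I'll push with two fingertips side by side, with the gripper turned so its narrow side faces the cabinet.

```bash
python3 -m crank '[{"dx":0.035,"dy":-0.033,"yaw":-0.9},{"dx":0.035,"dy":-0.033,"yaw":-0.9},{"dx":0.035,"dy":-0.033,"yaw":-0.9},{"dx":0.035,"dy":-0.033,"yaw":-0.9},{"dx":0.035,"dy":-0.033,"yaw":-0.9},{"dx":0.035,"dy":-0.033,"yaw":-0.9},{"dx":0.035,"dy":-0.033,"yaw":-0.9},{"dx":0.035,"dy":-0.033,"yaw":-0.9},{"dx":0.035,"dy":-0.033,"yaw":-0.9},{"dx":0.035,"dy":-0.033,"yaw":-0.9}]' 0.22 20
python3 -m crank '[{"dx":0.035,"dy":-0.033,"yaw":-0.9},{"dx":0.035,"dy":-0.033,"yaw":-0.9},{"dx":0.035,"dy":-0.033,"yaw":-0.9},{"dx":0.035,"dy":-0.033,"yaw":-0.9},{"dx":0.035,"dy":-0.033,"yaw":-0.9},{"dx":0.035,"dy":-0.033,"yaw":-0.9},{},{}]'
```

```text
validation failed for argument at $[0]...
validation failed for argument at $[0]...
```

```bash
python3 -m crank '[{"dx":0.035,"dy":-0.033,"dz":0,"yaw":-0.9},{"dx":0.035,"dy":-0.033,"dz":0,"yaw":-0.9}]' 0.22 20
```

```text
time_s: 0.35
ee_pos: [187.8, 506.2, 221.3]
ee_rot: [-179.9, 0.0, 157.7]
force: [0.9, -0.4, 0.6]
gripper_width: 74.3
gripper_force: 0.0
```

```bash
python3 -m crank '[{"dx":0.035,"dy":-0.033,"dz":0,"yaw":-0.9},{"dx":0.035,"dy":-0.033,"dz":0,"yaw":-0.9},{"dx":0.035,"dy":-0.033,"dz":0,"yaw":-0.9},{"dx":0.035,"dy":-0.033,"dz":0,"yaw":-0.9},{"dx":0.035,"dy":-0.033,"dz":0,"yaw":-0.9},{"dx":0.035,"dy":-0.033,"dz":0,"yaw":-0.9},{"dx":0.035,"dy":-0.033,"dz":0,"yaw":-0.9},{"dx":0.035,"dy":-0.033,"dz":0,"yaw":-0.9},{"dx":0.035,"dy":-0.033,"dz":0,"yaw":-0.9},{"dx":0.035,"dy":-0.033,"dz":0,"yaw":-0.9}]'
python3 -m crank '[{"dx":0.035,"dy":-0.033,"dz":0,"yaw":-0.9},{"dx":0.035,"dy":-0.033,"dz":0,"yaw":-0.9},{"dx":0.035,"dy":-0.033,"dz":0,"yaw":-0.9},{"dx":0.035,"dy":-0.033,"dz":0,"yaw":-0.9},{"dx":0,"dy":0,"dz":0,"yaw":0}]'
```

```text
time_s: 1.6
ee_pos: [468.1, 241.9, 221.6]
ee_rot: [-180.0, -0.0, 112.6]
force: [-0.4, 0.4, 0.3]
gripper_width: 19.6
gripper_force: 0.0
time_s: 2.22
ee_pos: [580.8, 135.6, 221.1]
ee_rot: [-180.0, 0.0, 94.6]
force: [-0.7, 0.2, -0.5]
gripper_width: 20.1
gripper_force: 0.0
```

```bash
python3 -m crank '[{"dx":0,"dy":0,"dz":-0.06,"yaw":0},{"dx":0,"dy":0,"dz":-0.06,"yaw":0},{"dx":0,"dy":0,"dz":-0.06,"yaw":0},{"dx":0,"dy":0,"dz":-0.04,"yaw":0},{"dx":0,"dy":0,"dz":-0.03,"yaw":0},{"dx":0,"dy":0,"dz":0,"yaw":0}]'
python3 - <<'E'
from h import *
for n in("top","scene"):
    f=eyes.grab_frame(n);cv2.imwrite(f"pics/{n}1.png",f[:,:,::-1])
a=cv2.imread("pics/top1.png")[130:270,180:400];b=cv2.imread("pics/scene1.png")[150:290,170:390]
cv2.imwrite("pics/d.png",cv2.resize(np.vstack([a,b]),None,fx=2,fy=2,interpolation=3))
E
```

```text
time_s: 2.98
ee_pos: [577.2, 137.7, 20.1]
ee_rot: [-179.7, 0.0, 94.8]
force: [-0.5, -0.3, 0.4]
gripper_width: 19.9
gripper_force: 0.0
```

View pics/d.png

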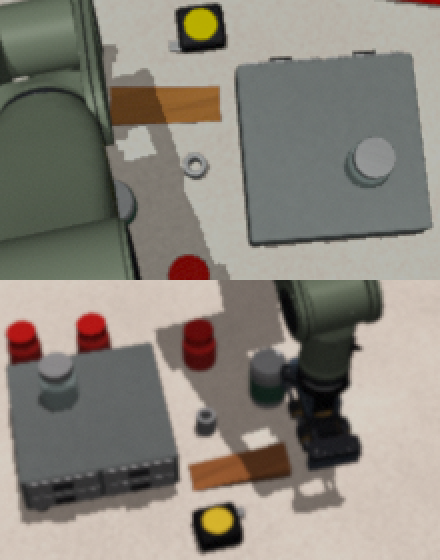

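The hand is behind the wedge's thick end, nothing has been disturbed, and the tin and socket are clear. Closing in and pushing.

```bash
python3 -m crank '[{"dx":0.005,"dy":-0.01,"dz":0,"yaw":0},{"dx":0,"dy":-0.01,"dz":0,"yaw":0},{"dx":0,"dy":-0.006,"dz":0,"yaw":0},{"dx":0,"dy":-0.006,"dz":0,"yaw":0},{"dx":0,"dy":-0.005,"dz":0,"yaw":0},{"dx":0,"dy":-0.005,"dz":0,"yaw":0},{"dx":0,"dy":-0.005,"dz":0,"yaw":0}]'
python3 -m crank '[{"dx":0.0005,"dy":-0.006,"dz":0,"yaw":0},{"dx":0.0005,"dy":-0.006,"dz":0,"yaw":0},{"dx":0.0005,"dy":-0.006,"dz":0,"yaw":0},{"dx":0.0005,"dy":-0.006,"dz":0,"yaw":0},{"dx":0.0005,"dy":-0.006,"dz":0,"yaw":0},{"dx":0.0005,"dy":-0.006,"dz":0,"yaw":0}]'
python3 - <<'E'
from h import *
for n in("top","scene"):
    f=eyes.grab_frame(n);cv2.imwrite(f"pics/{n}2.png",f[:,:,::-1])
a=cv2.imread("pics/top2.png")[130:270,180:400];b=cv2.imread("pics/scene2.png")[150:290,170:390]
cv2.imwrite("pics/e.png",cv2.resize(np.vstack([a,b]),None,fx=2,fy=2,interpolation=3))
E
```

```text
time_s: 3.95
ee_pos: [583.5, 99.6, 22.0]
ee_rot: [180.0, -0.0, 94.8]
force: [1.3, -0.8, 1.2]
gripper_width: 20.1
gripper_force: 0.5
time_s: 4.7
ee_pos: [586.0, 70.6, 22.0]
ee_rot: [180.0, 0.0, 94.8]
force: [0.6, 0.7, 1.5]
gripper_width: 20.2
gripper_force: 0.5
```

View pics/e.png

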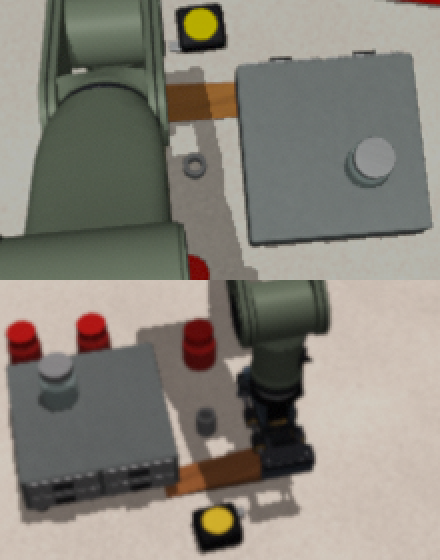

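The wedge slides straight, and its tip is just entering under the cabinet edge. I'll continue, slowing down near contact.

```bash
python3 -m crank '[{"dx":0.0005,"dy":-0.006,"dz":0,"yaw":0},{"dx":0.0005,"dy":-0.006,"dz":0,"yaw":0},{"dx":0.0005,"dy":-0.006,"dz":0,"yaw":0},{"dx":0.0005,"dy":-0.006,"dz":0,"yaw":0},{"dx":0.0005,"dy":-0.006,"dz":0,"yaw":0},{"dx":0.0005,"dy":-0.006,"dz":0,"yaw":0},{"dx":0.0005,"dy":-0.006,"dz":0,"yaw":0},{"dx":0.0005,"dy":-0.006,"dz":0,"yaw":0}]'
python3 -m crank '[{"dx":0.0003,"dy":-0.004,"dz":0,"yaw":0},{"dx":0.0003,"dy":-0.004,"dz":0,"yaw":0},{"dx":0,"dy":0,"dz":0,"yaw":0}]'
python3 - <<'E'
from h import *
for n in("top","scene"):
    f=eyes.grab_frame(n);cv2.imwrite(f"pics/{n}3.png",f[:,:,::-1])
a=cv2.imread("pics/top3.png")[130:270,180:400];b=cv2.imread("pics/scene3.png")[150:290,170:390]
cv2.imwrite("pics/f.png",cv2.resize(np.vstack([a,b]),None,fx=2,fy=2,interpolation=3))
print(telemetry.state()["force"])
E
```

```text
time_s: 5.8
ee_pos: [589.1, 32.2, 22.0]
ee_rot: [180.0, 0.0, 94.8]
force: [0.1, -0.1, -0.6]
gripper_width: 20.0
gripper_force: 0.1
time_s: 6.18
ee_pos: [589.7, 25.9, 22.0]
ee_rot: [180.0, 0.0, 94.8]
force: [-0.3, -0.6, -0.6]
gripper_width: 20.5
gripper_force: 0.0
[0.02669854 0.59034205 0.65678945]
```

View pics/f.png

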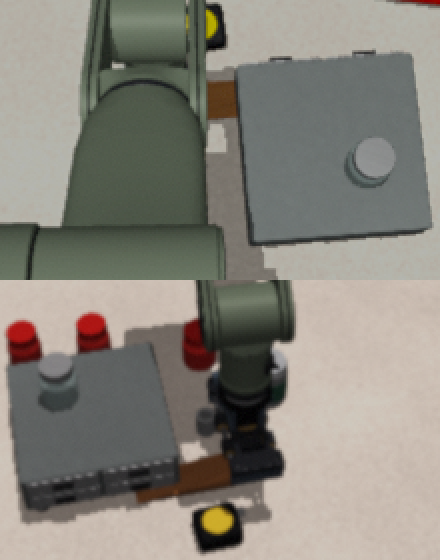

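Aligned so far. Now small steps while watching the force.

```bash
python3 -m crank '[{"dx":0,"dy":-0.002,"dz":0,"yaw":0},{"dx":0,"dy":-0.002,"dz":0,"yaw":0},{"dx":0,"dy":-0.002,"dz":0,"yaw":0},{"dx":0,"dy":-0.002,"dz":0,"yaw":0}]'
for i in 1 2 3; do :; done
python3 -m crank '[{"dx":0,"dy":-0.0015,"dz":0,"yaw":0},{"dx":0,"dy":-0.0015,"dz":0,"yaw":0}]'
python3 -m crank '[{"dx":0,"dy":-0.0015,"dz":0,"yaw":0},{"dx":0,"dy":-0.0015,"dz":0,"yaw":0}]'
```

```text
time_s: 6.78
ee_pos: [589.6, 19.7, 22.0]
ee_rot: [180.0, -0.0, 94.8]
force: [-0.0, 0.3, -0.2]
gripper_width: 20.2
gripper_force: 0.3
time_s: 7.02
ee_pos: [589.6, 17.3, 22.0]
ee_rot: [180.0, -0.0, 94.8]
force: [0.3, 0.8, 0.6]
gripper_width: 20.2
gripper_force: 0.4
time_s: 7.28
ee_pos: [589.6, 14.9, 22.0]
ee_rot: [180.0, -0.0, 94.8]
force: [-0.2, 0.8, 0.1]
gripper_width: 20.1
gripper_force: 0.4
```

```bash
python3 -m crank '[{"dx":0,"dy":-0.0015,"dz":0,"yaw":0},{"dx":0,"dy":-0.0015,"dz":0,"yaw":0}]'
python3 -m crank '[{"dx":0,"dy":-0.0015,"dz":0,"yaw":0},{"dx":0,"dy":-0.0015,"dz":0,"yaw":0}]'
```

```text
time_s: 7.52
ee_pos: [589.6, 12.6, 22.0]
ee_rot: [180.0, -0.0, 94.8]
force: [-0.5, 1.1, 0.2]
gripper_width: 20.2
gripper_force: 0.6
time_s: 7.78
ee_pos: [589.6, 10.6, 22.0]
ee_rot: [180.0, -0.0, 94.8]
force: [0.3, 3.9, 1.0]
gripper_width: 20.0
gripper_force: 1.9
```

```bash
python3 -m crank '[{"dx":0,"dy":-0.001,"dz":0,"yaw":0},{"dx":0,"dy":-0.001,"dz":0,"yaw":0}]'
```

```text
time_s: 8.02
ee_pos: [589.6, 9.2, 22.0]
ee_rot: [180.0, -0.1, 94.7]
force: [-0.0, 6.5, 0.5]
gripper_width: 20.3
gripper_force: 3.0
```

The push force rose to about 6.5 N at the predicted place, so the wedge is seated. Retreat, lift, and check.

```bash
python3 -m crank '[{"dx":0,"dy":0.005,"dz":0,"yaw":0},{"dx":0,"dy":0.02,"dz":0,"yaw":0},{"dx":0,"dy":0.03,"dz":0,"yaw":0},{"dx":0,"dy":0.03,"dz":0.03,"yaw":0},{"dx":0,"dy":0.03,"dz":0.06,"yaw":0},{"dx":0,"dy":0.06,"dz":0.06,"yaw":0},{"dx":0,"dy":0.06,"dz":0,"yaw":0},{"dx":0,"dy":0,"dz":0,"yaw":0}]' 0
python3 - <<'E'
from h import *
for n in("top","scene"):
    f=eyes.grab_frame(n);cv2.imwrite(f"pics/{n}4.png",f[:,:,::-1])
a=cv2.imread("pics/top4.png")[130:270,180:400];b=cv2.imread("pics/scene4.png")[150:290,170:390]
cv2.imwrite("pics/g.png",cv2.resize(np.vstack([a,b]),None,fx=2,fy=2,interpolation=3))
# cabinet shift in top view by correlation of right-hand part
p=cv2.cvtColor(cv2.imread("pics/top0.png"),7).astype(np.float32);q=cv2.cvtColor(cv2.imread("pics/top4.png"),7).astype(np.float32)
r=np.s_[148:262,330:408];print(cv2.phaseCorrelate(p[r].copy(),q[r].copy(),cv2.createHanningWindow((78,114),cv2.CV_32F)))
E
```

```text
time_s: 9.02
ee_pos: [589.4, 196.2, 138.6]
ee_rot: [179.9, -0.0, 95.0]
force: [0.3, 0.2, -0.1]
gripper_width: 0.5
gripper_force: 0.0
((0.018456615485717975, 0.11205700835731136), 0.9224634064237277)
```

View pics/g.png

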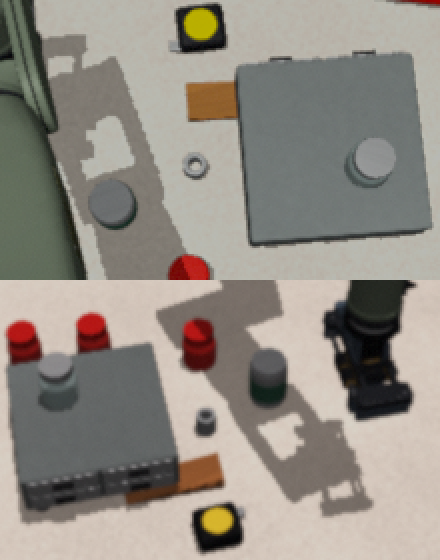

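The wedge is under the leg and the cabinet hasn't moved (shift under 0.15 px). Now over the corner to press.

```bash
python3 -m crank '[{"dx":0.002,"dy":-0.052,"dz":0,"yaw":0},{"dx":0.002,"dy":-0.055,"dz":0,"yaw":0},{"dx":0.002,"dy":-0.055,"dz":0,"yaw":0},{"dx":0.002,"dy":-0.055,"dz":0,"yaw":0},{"dx":0.002,"dy":-0.055,"dz":0,"yaw":0},{"dx":0,"dy":-0.055,"dz":0,"yaw":0},{"dx":0,"dy":-0.04,"dz":0,"yaw":0},{"dx":0,"dy":0,"dz":-0.015,"yaw":0},{"dx":0,"dy":0,"dz":-0.015,"yaw":0},{"dx":0,"dy":0,"dz":0,"yaw":0}]'
```

```text
time_s: 10.38
ee_pos: [596.3, -99.9, 112.3]
ee_rot: [-179.8, -0.1, 94.8]
force: [1.1, 0.6, 0.4]
gripper_width: 0.4
gripper_force: 0.0
```

```bash
python3 -m crank '[{"dx":0,"dy":0.0015,"dz":-0.002,"yaw":0},{"dx":0,"dy":0,"dz":-0.002,"yaw":0},{"dx":0,"dy":0,"dz":0,"yaw":0}]'
python3 -m crank '[{"dx":0,"dy":0,"dz":-0.001,"yaw":0},{"dx":0,"dy":0,"dz":-0.001,"yaw":0}]'
```

```text
time_s: 10.75
ee_pos: [597.7, -99.3, 111.1]
ee_rot: [180.0, 0.0, 94.8]
force: [0.2, 0.6, 0.3]
gripper_width: 0.3
gripper_force: 0.0
time_s: 11.0
ee_pos: [597.7, -99.7, 109.4]
ee_rot: [180.0, 0.0, 94.8]
force: [-0.5, -0.4, -0.1]
gripper_width: 0.2
gripper_force: 0.0
```

```bash
python3 -m crank '[{"dx":0,"dy":0,"dz":-0.001,"yaw":0},{"dx":0,"dy":0,"dz":-0.001,"yaw":0}]'
```

```text
time_s: 11.25
ee_pos: [597.7, -99.7, 108.0]
ee_rot: [180.0, -0.0, 94.8]
force: [-2.2, 0.2, 4.1]
gripper_width: 0.5
gripper_force: 2.3
```

```bash
python3 -m crank '[{"dx":0,"dy":0,"dz":-0.001,"yaw":0},{"dx":0,"dy":0,"dz":0,"yaw":0}]'
```

```text
time_s: 11.5
ee_pos: [597.7, -99.7, 108.0]
ee_rot: [180.0, 0.0, 94.8]
force: [-1.9, 0.9, 5.8]
gripper_width: 0.3
gripper_force: 2.9
```

```bash
python3 -m crank '[{"dx":0,"dy":0,"dz":-0.001,"yaw":0},{"dx":0,"dy":0,"dz":-0.001,"yaw":0},{"dx":0,"dy":0,"dz":0,"yaw":0}]'
```

```text
time_s: 11.88
ee_pos: [597.8, -99.6, 107.8]
ee_rot: [179.9, 0.0, 94.8]
force: [-4.4, 0.0, 13.5]
gripper_width: 0.5
gripper_force: 6.5
```

```bash
python3 -m crank '[{"dx":0,"dy":0,"dz":0.0004,"yaw":0},{"dx":0,"dy":0,"dz":0,"yaw":0},{"dx":0,"dy":0,"dz":0,"yaw":0},{"dx":0,"dy":0,"dz":0,"yaw":0}]'
python3 -m crank '[{"dx":0,"dy":0,"dz":0,"yaw":0},{"dx":0,"dy":0,"dz":0,"yaw":0},{"dx":0,"dy":0,"dz":0,"yaw":0},{"dx":0,"dy":0,"dz":0,"yaw":0},{"dx":0,"dy":0,"dz":0,"yaw":0}]'
```

```text
time_s: 12.38
ee_pos: [597.7, -99.7, 107.9]
ee_rot: [179.9, 0.0, 94.8]
force: [-3.7, 1.6, 11.3]
gripper_width: 0.6
gripper_force: 5.7
time_s: 13.0
ee_pos: [597.7, -99.6, 107.9]
ee_rot: [179.9, 0.0, 94.8]
force: [-3.2, 0.4, 11.9]
gripper_width: 0.5
gripper_force: 5.7
```

Held at 11–13 N for over a second with no rocking (z steady at 107.9). Withdraw and check.

```bash
python3 -m crank '[{"dx":0,"dy":0,"dz":0.003,"yaw":0},{"dx":0,"dy":0,"dz":0.01,"yaw":0},{"dx":0,"dy":0,"dz":0.04,"yaw":0},{"dx":0,"dy":0.03,"dz":0.05,"yaw":0},{"dx":0,"dy":0.07,"dz":0.03,"yaw":0},{"dx":0,"dy":0.07,"dz":0,"yaw":0},{"dx":0,"dy":0.07,"dz":0,"yaw":0},{"dx":0,"dy":0.07,"dz":0,"yaw":0},{"dx":0,"dy":0.07,"dz":0,"yaw":0},{"dx":0,"dy":0,"dz":0,"yaw":0}]'
python3 - <<'E'
from h import *
for n in("top","scene"):
    f=eyes.grab_frame(n);cv2.imwrite(f"pics/{n}5.png",f[:,:,::-1])
a=cv2.imread("pics/top5.png")[130:270,180:400];b=cv2.imread("pics/scene5.png")[150:290,170:390]
cv2.imwrite("pics/i.png",cv2.resize(np.vstack([a,b]),None,fx=2,fy=2,interpolation=3))
for n,r in(("top",np.s_[148:262,330:408]),("scene",np.s_[180:275,165:255])):
  p,q=[cv2.cvtColor(cv2.imread(f"pics/{n}{i}.png"),7).astype(np.float32)[r].copy() for i in (0,5)]
  print(cv2.phaseCorrelate(p,q,cv2.createHanningWindow(p.shape[::-1],cv2.CV_32F)))
E
```

```text
time_s: 14.25
ee_pos: [597.2, 208.1, 211.8]
ee_rot: [-180.0, -0.1, 95.1]
force: [-0.7, -0.2, -1.3]
gripper_width: 0.4
gripper_force: 0.0
((0.00619646950968189, 0.0834953500995681), 0.9272947619358699)
((-0.12704569322502834, -0.03143659625062867), 0.9089821558859613)
```

View pics/i.png

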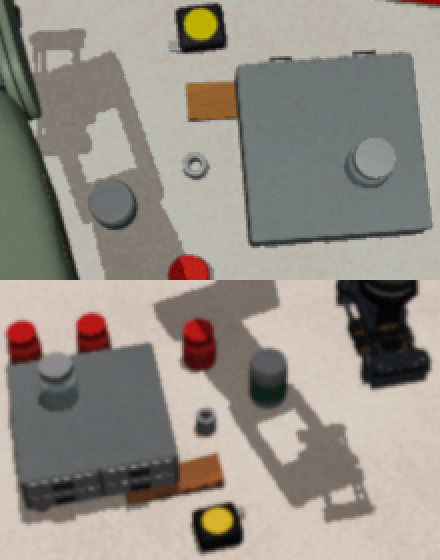

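The wedge's thick end is still at the same place (about (187,100) in the crop). The cabinet and jar haven't moved, and the hand is clear.

```bash
python3 -c "
from workcell import ticket
print(ticket.job_done())"
```

```text
the job is handed in; nothing more can be done
None
```

I pushed the wedge under the short leg until the push force rose to about 6.5 N, then pressed the corner at about 11–13 N for over a second without it rocking; in the pictures the cabinet had not moved, the hand was clear, and I handed the job in at about 14 s.

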